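# Refit the hob's control knob and hold it down for the spark test

### The arm

A 7-joint arm with a two-finger parallel gripper is mounted at the origin on the work surface. World frame = base frame: x ahead of the robot, y to its left, z up, the work surface at z = 0. Lengths are in m, angles in rad, forces in N, time in s.
With the tool pointing down it reaches from about 0.425 to 0.875 m from the base axis. Payload 8.4 kg.
Tool frame: the origin (TCP) lies on the mounting face of the last link; the fingertips stand 173 mm ahead of it and the grasp point (between the pads) lies 155 mm ahead of it; z points along the fingers, y is the line along which they close (so a half turn about z gives the same grasp; the last joint's range is limited). The gripper opens to 85 mm and grips with 20 to 120 N. Pads are 22 mm wide; open, the fingers measure 114 mm over their backs; the gripper's body (76 mm by 85 mm) begins 54 mm behind the grasp point. The pads swing forward as they close: fully open they stand 13 mm farther back than shut.
Start: joints at [-1.421, 0.333, 0.04, 1.465, -0.013, 1.343, -0.059], TCP at [0.16, 0.63, 0.405] pointing down, gripper open.
Joint ranges: [-2.58, 2.58], [-0.38, 2.09], [-1.3, 1.39], [0.25, 2.4], [-1.5, 4.64], [0.08, 2.09], [-2.65, 2.65]. Speed limits (rad/s): [2.22, 2.22, 2.79, 2.79, 3.14, 3.14, 3.14].

### API

Orientations are given as a unit quaternion [x, y, z, w].
In Python, from bench import get_state, snapshot, sign_off gives the robot as it stands.
- The arm moves only by the tool servo_tool, never from a script. Its arguments are lists of equal length, an entry for each row: "twist": the turn, a rotation vector about the tool's x, y, z normalised to -1 to 1, where 1 is 30 degrees, a list of three; "linear": the shift along the tool's x, y, z normalised to -1 to 1, where 1 is 0.02 m, a list of three; "gripper": the opening, from -1 (shut) to 1 (fully open). In form: {"twist": [[rx, ry, rz], ...], "linear": [[tx, ty, tz], ...], "gripper": [gripper, ...]}. A call has 1 to 20 rows; each row shifts and turns the commanded pose from where the row before left it, along the tool's axes as they then stand; what a row does not reach is not made up. A row lasts 1/8 s, in which the tool goes at most 62.5 mm and 10.7 degrees, less where a joint would pass 70% of its speed; a pose out of reach is approached as far as the arm can. A call with a number of a shift or a turn outside -1 to 1 is refused whole. A call with a gripper value outside its range is refused whole. The fingers move at their own pace and stop on an object; the grip force is fixed at half the most. Time passes only in rows, so rows that do not move let the fingers close. It gives the time, the measured TCP pose, the force, the opening and the grip force at its end, in the units of the state.
- get_state(): the state, without advancing time (a new reading comes with each control period).
- snapshot(name): name is "side" or "top" or "wrist"; returns a dict with "pixels" (480x640x3 uint8, blue, green, red), "z_map" (480x640 float32, m along the optical axis (not along the pixel's ray), 0 where there is no reading), "camera_matrix" (3x3 intrinsics, pixels), "k1" (the pictures are not rectified: a ray, as slopes to the right and down, at radius r is drawn at 1 + k1 r^2 times it, then the intrinsics apply), "pose" (4x4, takes a point from camera to world coordinates). Camera axes: x right, y down, z forward; pixel columns grow to the right and rows downward; lengths in m; the calibration is good to about 2 mm. A picture is of the moment at which its call begins.
- sign_off(): hands the job in; it is judged then, once.
The state is a dict: "clock": time; "joints": joint angles; "qvel": joint speeds; "joint_efforts": joint torques, N m; "eef_pos": TCP position; "orientation": TCP orientation; "contact_force": force on the tool from outside, world axes, zero at the start; "torque": the same for the moment, N m; "grip_width": finger opening in m; "grasp_force": force on a finger pad.
Only numpy, scipy, OpenCV 4.12 (cv2) and the standard library are available. Lean on these libraries where they do the work, as an engineer would, in place of code of your own. Each camera call takes 0.05 s, during which the arm holds its last target. There are 200 camera calls.

### The job

The single-burner hob has been washed and its black control knob is kept in the steel pan under the blue lid: tip the lid up by its tab with its opposite edge still resting on the rim, then lift it off and lay it flat, right way up, on the silver steel tray. Then take out the knob, turn it so that the flat in its bore matches the flat of the hob's brass spindle (white pointer towards the white off mark), push it fully on and keep pressing until the spindle is right down on its stop, as for the spark test. Finish with the hand still on the knob, holding it right down; the pan and tray stay where they stand and everything else on the stool is left alone.

Things in the scene. Friction and masses are not known exactly. Their poses are not given: they have to be found in the camera images.
- lid_tab (a point): Grip tab of the loose blue plastic lid: an upright fin 12 mm thick (lid x), 50 mm long (lid y), 26 mm tall; this point is its centre, 13 mm above the lid's top face. The fin stands near the lid's +x edge, 68 mm from the lid's middle; the lid's edge is 22 mm farther out. x and y as the lid's, z up.
- lid_plate (a point): Middle of the loose lid's plate, 180 (x) by 166 (y) by 4 mm; a rib reaches 8 mm below it, 146 by 132 mm outside, 3 mm of play in the pan's mouth. About 0.14 kg; it only rests on the pan's rim. Laid down it stands on its rib, this point 10 mm above what it stands on. The tab is 68 mm from here along +x, its centre 15 mm higher.
- lid_heel (a point): Middle of the lid's lower edge opposite the tab, 90 mm from the lid's middle along -x, at the underside of the plate, where it rests on the pan's rim (65 mm above the stool): the edge about which the lid is tipped up.
- pan_floor (a point): Rectangular stainless steel pan, open at the top, 176 by 162 mm over its rim, 65 mm tall, inside 152 mm (x) by 138 mm (y), wall 3 mm, about 0.5 kg, standing loose. This point is the middle of its inner floor, 3 mm above the stool top; z up. The knob stands on this floor near the middle.
- tray: Flat silver rectangular tray, 250 mm (x) by 195 mm (y), rim 18 mm high; the floor inside is 244 by 189 mm and 3 mm thick, about 0.45 kg. Origin: centre of its underside, z up. Bystanders stand farther out: granite mortar and dish rack to the left, pestle (lying) and green plate beyond, bottle (235 mm high), caddy, mug and rice cooker to the right of the hob.
- knob_centre (a point): Black cast-metal knob, 90 g, upright on the pan floor, bore down: skirt disc 46 mm across, 6 mm high; on it a bar grip 44 mm long (knob x), 24 mm wide (knob y), 6 to 34 mm above the underside: pinch it across y, above the disc. Point on the axis, 17 mm above the underside. Bore 11.2 mm wide, 16 mm deep from below, with a flat on the knob's +x side; a white pointer line marks the bar's +x end.
- knob_bore (a point): Closed upper end of the knob's bore, on the axis, 16 mm above its underside and 1 mm below knob_centre; same axes as the knob. With the knob fully on, the spindle's tip is here.
- knob_pointer (a point): Outer end of the white pointer on the knob's top face, 22 mm from the axis along the knob's +x and 34 mm above the underside.
- spindle_tip (a point): Tip of the hob's upright brass D-spindle, on its axis, 28 mm above the black top plate (plate 85 mm above the stool) when up; goes down with it. 10 mm across, flat on its +x side 0.8 mm off the axis, last 1 mm tapered. Does not turn. +x points to the white off mark and the burner. The knob (0.6 mm play) slides on freely with its +x within 7 degrees of this +x; no clip.
- spindle (a joint): How far the spindle is pushed down, m: 0 up, 0.006 on its stop. It springs back: 4 N starts it moving, 8.5 N holds it on the stop, knob fully on with its underside then 6 mm above the plate. A steel collar 30 mm across, 4 mm high, rings its foot; the burner's pan support begins 95 mm away along +x and rises 35 mm above the plate.
Things that resemble listed ones, but are neither listed nor needed, are in the scene too. Leave any purple look-alike of the part that bears pan_floor alone.

How it is judged:
On the way, in this order (a step that is already met when the one before it is completed fails the run):
1. the lid is tipped up by its tab, still resting on the pan's rim (angle between lid_plate's own z axis and vertical above 0.12 rad and z of lid_tab in the frame of pan_floor above 0.088 m and z of lid_heel in the frame of pan_floor below 0.072 m), for 0.05 s.
2. the lid lies on the tray, let go (horizontal distance between lid_plate and tray below 0.06 m and angle between lid_plate's own z axis and vertical below 0.2 rad and height (world z) of lid_plate below 0.04 m and contact force between lid and the fingers below 0.1 N), for 0.2 s.
3. the knob is lifted out of the pan (height (world z) of knob_centre above 0.1 m and contact force between the fingers and knob above 0.5 N), for 0.1 s.
4. the knob is fully on the spindle, flat to flat (z of knob_bore in the frame of spindle_tip below 0.002 m and horizontal distance between knob_bore and spindle_tip below 0.002 m and x of knob_pointer in the frame of spindle_tip above 0.0205 m), for 0.2 s.
At the end, for the whole second after the job is handed in: Knob fully on the spindle (2 mm), pointer within 20 degrees of the off mark, fingers on it and the spindle held down at least 4.8 of its 6 mm; lid let go and at rest on the tray, its middle within 60 mm of the tray's, within 11 degrees of level (all of step 4 and value of joint spindle above 0.0048 m and angle between knob_centre's own z axis and vertical below 0.12 rad and contact force between the fingers and knob above 2 N and horizontal distance between lid_plate and tray below 0.06 m and angle between lid_plate's own z axis and vertical below 0.2 rad and height (world z) of lid_plate below 0.04 m and contact force between lid and tray above 0.3 N and linear speed of lid below 0.02 m/s); the arm keeps its last pose, push and grip.
It fails at once if the pan is tipped or pushed more than 40 mm away (angle between pan_floor's own z axis and vertical above 0.35 rad or distance of pan_floor from where it was at the start of the episode above 0.04 m).
It fails at once if a bystander is pushed more than 30 mm away (distance of any of mortar, pestle, plate, caddy, fishsauce, mug from where it was at the start of the episode above 0.03 m).
It fails at once if the tray is pushed more than 60 mm away (distance of tray from where it was at the start of the episode above 0.06 m).
It also fails if it takes over 54 s, if anything falls off the work surface, if the arm or the gripper's body presses on something with over 40 N, if the wrist force passes 120 N, or if a joint passes its speed limit or range.

## Working session

There is one attempt and no reset: what is moved stays moved. The work goes in short steps, Python scripts to look and compute and a tool call to move; the robot and the scene stay as the last step left them, time stands still between calls to the robot, and variables do not carry over. Pictures are saved under pics/ and viewed, at most 10 in all, crops included, and the job is handed in when it is done.

Besides the shell and the picture viewer there is one more tool, called after ">>>" as name(argument=value, ...), one argument or row to a line, values as JSON. servo_tool: Moves the arm, as the interface text tells. Scaled input: -1 to 1 covers 0.02 m each way for a shift and 30 degrees each way for a turn. Its arguments: {"type":"object","properties":{"twist":{"type":"array"},"linear":{"type":"array"},"gripper":{"type":"array"}},"required":["twist","linear","gripper"]}

```bash
mkdir -p pics; ls; cat > h.py <<'E'
import numpy as np, cv2, pickle
from bench import get_state, snapshot, sign_off
from scipy.spatial.transform import Rotation as R
def snap(n,save=None):
    s=snapshot(n)
    if save: cv2.imwrite(f'pics/{save}.png',s['pixels']); pickle.dump(s,open(f'pics/{save}.pkl','wb'))
    return s
def load(n): return pickle.load(open(f'pics/{n}.pkl','rb'))
def ray(s,uv):
    K=np.array(s['camera_matrix']); k=s['k1']
    d=cv2.undistortPoints(np.array(uv,float).reshape(-1,1,2),K,np.array([k,0,0,0,0],float)).reshape(-1,2)
    T=np.array(s['pose']); return T[:3,3], np.c_[d,np.ones(len(d))]@T[:3,:3].T, d
def onz(s,uv,z):
    o,d,_=ray(s,uv); t=(z-o[2])/d[:,2]; return o+d*t[:,None]
def depthpts(s,uv):
    uv=np.array(uv).reshape(-1,2); o,d,_=ray(s,uv); z=s['z_map'][uv[:,1].astype(int),uv[:,0].astype(int)]
    return o+d*z[:,None]
def cloud(s):
    v,u=np.mgrid[:480,:640]; P=depthpts(s,np.c_[u.ravel(),v.ravel()]).reshape(480,640,3); P[s['z_map']<=0]=np.nan; return P
E
python3 - <<'E'
from h import *
st=get_state(); print({k:np.round(v,3) for k,v in st.items()})
a=snap('top','top0');b=snap('side','side0')
for s in(a,b): print(np.round(s['camera_matrix'],1).tolist(),s['k1'],np.round(s['pose'],3).tolist())
E
```

```text
pics
{'clock': np.float64(0.0), 'joints': array([-1.421,  0.334,  0.04 ,  1.466, -0.013,  1.343, -0.058]), 'qvel': array([-0.   ,  0.   ,  0.   , -0.001,  0.   , -0.001, -0.001]), 'joint_efforts': array([-1.0000e-03, -6.5856e+01,  1.3650e+00, -4.0556e+01,  1.7000e-02,
        1.3000e-02,  0.0000e+00]), 'eef_pos': array([0.16 , 0.63 , 0.404]), 'orientation': array([ 0.124,  0.992, -0.001, -0.   ]), 'contact_force': array([ 0.567, -0.1  , -0.026]), 'torque': array([ 0.004, -0.046,  0.013]), 'grasp_force': np.float64(0.0), 'grip_width': np.float64(0.086)}
[[470.1, 0.0, 322.7], [0.0, 470.1, 235.5], [0.0, 0.0, 1.0]] 0.008856166379284726 [[-0.01, -0.993, 0.114, 0.292], [-0.999, 0.014, 0.037, 0.036], [-0.038, -0.114, -0.993, 0.993], [0.0, 0.0, 0.0, 1.0]]
[[560.3, 0.0, 319.3], [0.0, 560.3, 238.0], [0.0, 0.0, 1.0]] 0.013295798083891487 [[0.954, -0.219, 0.205, 0.118], [-0.3, -0.705, 0.643, -0.847], [0.004, -0.674, -0.738, 1.12], [0.0, 0.0, 0.0, 1.0]]
```

View pics/top0.png

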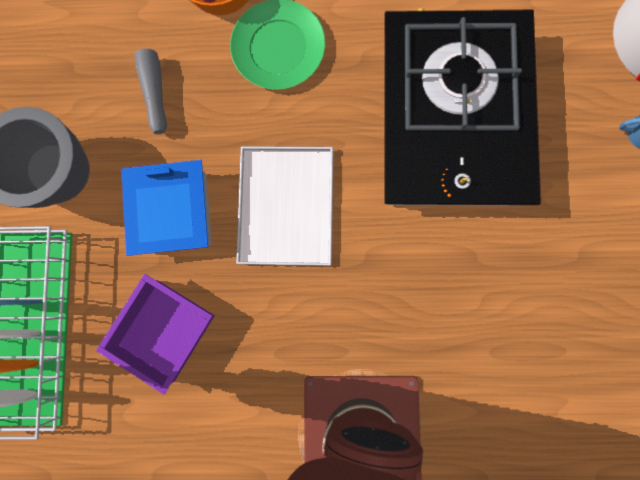

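View pics/side0.png

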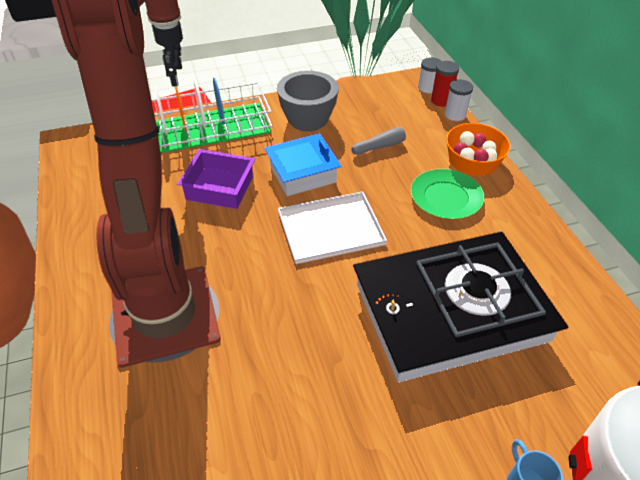

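The top view shows the blue lid at (165,207) with its tab at (160,171), the silver tray at (286,206), the spindle at (462,181) with the off mark at (462,160), and a purple open box at (155,335). The pan could be the steel one under the blue lid at (165,207) or the purple box at (155,335). The steel one fits: it carries the lid, and the side view shows grey walls under the lid at (305,180). The purple one is the look-alike to leave alone.

```bash
cat >> h.py <<'E'
def rect(P): # planar points -> centre,size,4 edge angles
    c,s,a=cv2.minAreaRect(np.float32(P[:,:2]*1000)); return np.array(c)/1000,np.array(s)/1000,a
E
python3 - <<'E'
from h import *
s=load('top0'); d=load('side0'); img=s['pixels']
hsv=cv2.cvtColor(img,cv2.COLOR_BGR2HSV); P=cloud(s)
m=cv2.inRange(hsv,(100,120,60),(118,255,255)); m[:, :100]=0; m[:,260:]=0; m[:140]=0;m[265:]=0
v,u=np.nonzero(m)
print('lid rect',rect(onz(s,np.c_[u,v],0.069)), 'median z',np.nanmedian(P[m>0][:,2]))
Q=P[m>0]; t=Q[Q[:,2]>0.085]; print('tab',len(t),t.mean(0) if len(t) else 0, rect(t) if len(t) else 0, np.nanmax(Q[:,2]))
# tray: depth
B=P[140:275,225:345].reshape(-1,3); B=B[(B[:,2]>0.012)&(B[:,2]<0.03)]; print('tray rim',rect(B),B[:,2].max())
# hob
H=img[:215,375:550]; mm=P[:215,375:550]; ok=(mm[...,2]>0.078)&(mm[...,2]<0.095); print('hob',rect(mm[ok]),np.median(mm[ok][:,2]))
cv2.imwrite('pics/c1.png',np.hstack([cv2.resize(img[150:260,110:220],(396,396),interpolation=cv2.INTER_CUBIC),cv2.resize(img[145:205,432:492],(396,396),interpolation=cv2.INTER_CUBIC)]))
E
```

```text
lid rect (array([0.46081567, 0.39074606]), array([0.17945009, 0.16648933]), 5.222597599029541) median z 0.07072719029615887
tab 188 [0.52699546 0.3950726  0.09465617] (array([0.52815338, 0.39633359]), array([0.0136105 , 0.04979329]), 6.587060928344727) 0.10038388897177952
tray rim (array([0.47109753, 0.15249544]), array([0.19902608, 0.253933  ]), 88.39201354980469) 0.02522577667649717
hob (array([ 0.65439764, -0.20539711]), array([0.30100479, 0.40205072]), 88.65592956542969) 0.08611512858123349
```

View pics/c1.png

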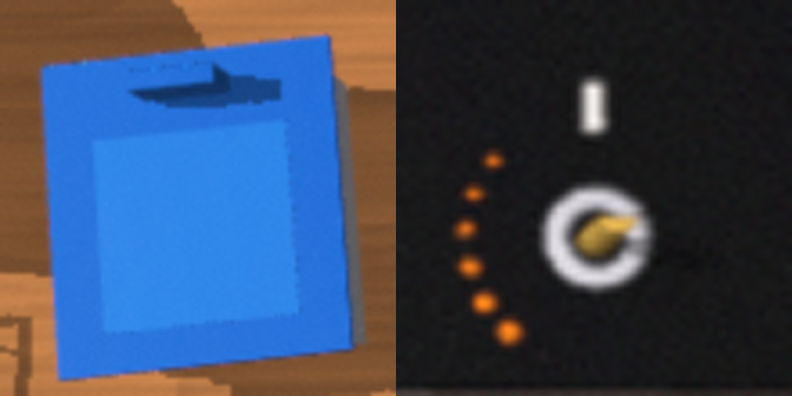

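The left crop shows the blue lid on the grey steel pan, with its tab at (172,80) of the crop, so the tab is on the lid's +x side and the lid is yawed about +5.5°. The right crop shows the collar centre at (597,238) and the off mark at (594,106), so the spindle's +x is about world +x.

First I move over the tab, turning tool y onto lid x.

>>> servo_tool(
  twist=[
    [0,0,0.335],
    [0,0,0.335],
    [0,0,0.335],
    [0,0,0.335],
    [0,0,0.335],
    [0,0,0.335],
    [0,0,0.335],
    [0,0,0],
    [0,0,0],
    [0,0,0],
    [0,0,0],
    [0,0,0],
    [0,0,0],
    [0,0,0],
    [0,0,0],
    [0,0,0],
    [0,0,0],
  ],
  linear=[
    [0,0,0],
    [0,0,0],
    [0,0,0],
    [0,0,0],
    [0,0,0],
    [0,0,0],
    [0,0,0],
    [-0.7,0.9,0],
    [-0.7,0.9,0],
    [-0.7,0.9,0],
    [-0.7,0.9,0],
    [-0.7,0.9,0],
    [-0.7,0.9,0],
    [-0.7,0.9,0],
    [-0.7,0.9,0],
    [-0.7,0.9,0],
    [-0.7,0.9,0],
  ],
  gripper=[1,1,1,1,1,1,1,1,1,1,1,1,1,1,1,1,1],
)

```text
clock: 2.22
eef_pos: [0.3537, 0.5064, 0.4048]
orientation: [0.673, 0.74, 0.0, -0.0]
contact_force: [-0.5, 0.2, -1.1]
grip_width: 0.0858
grasp_force: 0.0
```

```bash
cat >> h.py <<'E'
def pose():
    s=get_state(); return np.array(s['eef_pos']),R.from_quat(s['orientation']),s
def togo(p,yaw_y=None): # units in tool axes after yawing so tool y is at yaw_y deg; tool down
    e,r,s=pose(); M=r.as_matrix()
    cur=np.degrees(np.arctan2(M[1,1],M[0,1])); print('tcp',e.round(4),'tool y at',cur.round(2),'z',M[:,2].round(3),'j',np.round(s['joints'],2),'t',round(float(s['clock']),2))
    if yaw_y is not None:
        dz=-(yaw_y-cur); print('twist z units',(dz/30).round(3)); M=(r*R.from_rotvec([0,0,np.radians(dz)])).as_matrix()
    print('shift units',((np.array(p)-e)@M/0.02).round(2))
E
python3 - <<'E'
from h import *
s=load('top0')
c=onz(s,[[462.5,181]],0.089)[0];m=onz(s,[[462,161]],0.085)[0];print('collar',c,'mark',m,np.degrees(np.arctan2(*(m-c)[[1,0]])))
togo([0.528,0.397,0.30],5.5)
E
```

```text
collar [ 0.49810721 -0.2025984   0.089     ] mark [ 0.53894206 -0.20439331  0.085     ] -2.5168308279739073
tcp [0.3537 0.5064 0.4048] tool y at 5.4 z [-0.  0. -1.] j [-1.3   0.27  0.32  1.56 -0.09  1.32 -0.87] t 2.23
twist z units -0.003
shift units [-6.28  8.15  5.24]
```

>>> servo_tool(
  twist=[
    [0,0,0],
    [0,0,0],
    [0,0,0],
    [0,0,0],
    [0,0,0],
    [0,0,0],
    [0,0,0],
    [0,0,0],
    [0,0,0],
    [0,0,0],
  ],
  linear=[
    [-0.7,0.9,0.5],
    [-0.7,0.9,0.5],
    [-0.7,0.9,0.5],
    [-0.7,0.9,0.5],
    [-0.7,0.9,0.5],
    [-0.7,0.9,0.5],
    [-0.7,0.9,0.6],
    [-0.7,0.9,0.6],
    [-0.7,0.95,0.6],
    [0,0,0.5],
  ],
  gripper=[1,1,1,1,1,1,1,1,1,1],
)

```text
clock: 3.48
eef_pos: [0.5285, 0.3949, 0.2982]
orientation: [0.674, 0.739, -0.0, 0.001]
contact_force: [-0.6, 1.0, 0.3]
grip_width: 0.0855
grasp_force: 0.0
```

```bash
python3 - <<'E'
from h import *
togo([0.528,0.397,0.246],5.5)
s=snap('wrist','w1'); e,r,_=pose(); T=np.array(s['pose']); print(T.round(3).tolist(), 'cam in tool', (r.inv().as_matrix()@(T[:3,3]-e)).round(3))
P=cloud(s); hsv=cv2.cvtColor(s['pixels'],cv2.COLOR_BGR2HSV); m=cv2.inRange(hsv,(100,120,40),(118,255,255))>0
Q=P[m]; t=Q[Q[:,2]>0.088]; print(len(t)); print('tab',t.mean(0),rect(t),np.nanmax(Q[:,2]))
l=Q[(Q[:,2]>.064)&(Q[:,2]<.074)]; print('lid',rect(l),np.median(l[:,2]))
E
```

```text
tcp [0.5285 0.3949 0.2982] tool y at 5.21 z [ 0.001 -0.001 -1.   ] j [-1.01  0.44  0.4   1.58 -0.18  1.15 -0.48] t 3.48
twist z units -0.01
shift units [ 0.11 -0.02  2.61]
[[0.996, 0.086, 0.027, 0.522], [0.09, -0.954, -0.286, 0.468], [0.001, 0.287, -0.958, 0.268], [0.0, 0.0, 0.0, 1.0]] cam in tool [0.072 0.002 0.029]
2272
tab [0.52234716 0.40074006 0.10225118] (array([0.49849283, 0.39689426]), array([0.07226022, 0.04991859]), 5.425480365753174) 0.18820267154646997
lid (array([0.46063104, 0.39250015]), array([0.18028   , 0.16581763]), 5.1271443367004395) 0.0695277007052327
```

View pics/w1.png

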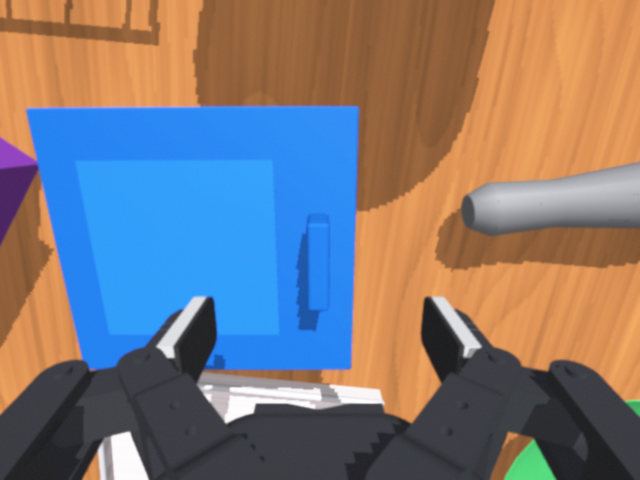

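The wrist view shows the tab at (317,262) between the fingers and the pestle clear to the right at (470,210). Next I descend and grip.

>>> servo_tool(
  twist=[
    [0,0,0],
    [0,0,0],
    [0,0,0],
    [0,0,0],
    [0,0,0],
    [0,0,0],
    [0,0,0],
    [0,0,0],
    [0,0,0],
    [0,0,0],
  ],
  linear=[
    [0.15,0,0.9],
    [0,0,0.9],
    [0,0,0.75],
    [0,0,0],
    [0,0,0],
    [0,0,0],
    [0,0,0],
    [0,0,0],
    [0,0,0],
    [0,0,0],
  ],
  gripper=[1,1,1,-1,-1,-1,-1,-1,-1,-1],
)

```text
clock: 4.78
eef_pos: [0.5266, 0.4005, 0.2485]
orientation: [0.673, 0.74, 0.001, 0.0]
contact_force: [-0.3, 0.5, 6.0]
grip_width: 0.0109
grasp_force: 60.0
```

>>> servo_tool(
  twist=[
    [-0.067,0,0],
    [-0.067,0,0],
    [-0.067,0,0],
    [-0.067,0,0],
    [-0.067,0,0],
    [0,0,0],
    [0,0,0],
  ],
  linear=[
    [0,-0.32,-0.29],
    [0,-0.32,-0.29],
    [0,-0.32,-0.29],
    [0,-0.32,-0.29],
    [0,-0.32,-0.29],
    [0,0,0],
    [0,0,0],
  ],
  gripper=[-1,-1,-1,-1,-1,-1,-1],
)

```text
clock: 5.65
eef_pos: [0.4924, 0.3972, 0.2744]
orientation: [0.67, 0.737, 0.065, 0.059]
contact_force: [-0.1, -1.7, -2.0]
grip_width: 0.0107
grasp_force: 59.1
```

```bash
python3 - <<'E'
from h import *
togo([0.528,0.397,0.246])
for n in('top','side'):
    s=snap(n,n+'1'); P=cloud(s); hsv=cv2.cvtColor(s['pixels'],cv2.COLOR_BGR2HSV); m=cv2.inRange(hsv,(100,120,40),(118,255,255))>0
    Q=P[m]; Q=Q[(Q[:,2]>.05)&(Q[:,2]<.14)&(abs(Q[:,0]-.46)<.12)&(abs(Q[:,1]-.39)<.11)]
    A=np.c_[Q[:,:2],np.ones(len(Q))]; k=np.ones(len(Q),bool)
    for _ in range(6): c=np.linalg.lstsq(A[k],Q[k,2],rcond=None)[0]; k=abs(A@c-Q[:,2])<.004
    print(n,k.sum(),'slope',c,'angle',np.degrees(np.arctan(np.hypot(*c[:2]))),'z range',Q[k][:,2].min(),Q[k][:,2].max())
E
```

```text
tcp [0.4924 0.3972 0.2744] tool y at 5.41 z [ 0.174  0.016 -0.985] j [-1.13  0.37  0.43  1.75 -0.06  0.92 -0.61] t 5.65
shift units [-0.18  1.49  1.7 ]
top 5967 slope [ 0.17662809  0.01757014 -0.00034557] angle 10.065160378048118 z range 0.06791203986561511 0.10584900864699232
side 1402 slope [0.17676382 0.0139164  0.00031322] angle 10.054659018937759 z range 0.06742624570886813 0.10562576081119257
```

Step 1 is met: the lid is at 10.06° and its heel is still on the rim. Now lift and level it.

>>> servo_tool(
  twist=[
    [0,0,0],
    [0,0,0],
    [0,0,0],
    [0,0,0],
    [0.167,0,0],
    [0.167,0,0],
    [0,0,0.12],
    [0,0,0.12],
    [0,0,0],
  ],
  linear=[
    [0,0.1,-0.6],
    [0,0.17,-0.98],
    [0,0.17,-0.98],
    [0,0.17,-0.98],
    [0,0,0],
    [0,0,0],
    [0,0,0],
    [0,0,0],
    [0,0,0],
  ],
  gripper=[-1,-1,-1,-1,-1,-1,-1,-1,-1],
)

```text
clock: 6.88
eef_pos: [0.4925, 0.3971, 0.3468]
orientation: [0.718, 0.696, 0.0, 0.0]
contact_force: [-1.0, 0.1, -1.8]
grip_width: 0.0113
grasp_force: 59.1
```

```bash
python3 - <<'E'
from h import *
togo([0.5374,0.1526,0.26],-1.6)
E
```

```text
tcp [0.4925 0.3971 0.3468] tool y at -1.8 z [ 0.001  0.    -1.   ] j [-1.1   0.35  0.45  1.6  -0.16  1.22 -0.66] t 6.88
twist z units -0.007
shift units [-12.16   2.58   4.34]
```

>>> servo_tool(
  twist=[
    [0,0,0],
    [0,0,0],
    [0,0,0],
    [0,0,0],
    [0,0,0],
    [0,0,0],
    [0,0,0],
    [0,0,0],
    [0,0,0],
    [0,0,0],
    [0,0,0],
    [0,0,0],
    [0,0,0],
    [0,0,0],
    [0,0,0],
  ],
  linear=[
    [-0.5,0.1,0],
    [-1,0.2,0],
    [-1,0.2,0],
    [-1,0.2,0],
    [-1,0.2,0],
    [-1,0.2,0],
    [-1,0.2,0],
    [-1,0.2,0],
    [-1,0.2,0.7],
    [-1,0.2,0.8],
    [-1,0.2,0.8],
    [-1,0.2,0.8],
    [-0.66,0.28,0.7],
    [0,0,0.5],
    [0,0,0],
  ],
  gripper=[-1,-1,-1,-1,-1,-1,-1,-1,-1,-1,-1,-1,-1,-1,-1],
)

```text
clock: 8.75
eef_pos: [0.5357, 0.1528, 0.2596]
orientation: [0.718, 0.696, -0.0, -0.0]
contact_force: [-0.2, -0.8, -1.5]
grip_width: 0.0106
grasp_force: 59.1
```

```bash
python3 - <<'E'
from h import *
togo([0.5374,0.1526,0.197],-1.6)
s=snap('top','top2'); P=cloud(s); hsv=cv2.cvtColor(s['pixels'],cv2.COLOR_BGR2HSV); m=cv2.inRange(hsv,(100,120,40),(118,255,255))>0
Q=P[m]; Q=Q[(Q[:,2]>.05)&(Q[:,2]<.11)&(abs(Q[:,0]-.47)<.15)&(abs(Q[:,1]-.15)<.13)]
print(rect(Q),Q[:,2].min(),Q[:,2].max(),np.median(Q[:,2]))
B=P[140:275,225:345].reshape(-1,3); B=B[(B[:,2]>0.012)&(B[:,2]<0.03)]; print('tray rim',rect(B),B[:,2].max())
C=P[150:275,100:220].reshape(-1,3); C=C[(C[:,2]>0.058)&(C[:,2]<0.072)]; print('pan rim',rect(C))
E
```

```text
tcp [0.5357 0.1528 0.2596] tool y at -1.78 z [-0.001 -0.    -1.   ] j [-0.83  0.3   0.55  1.88 -0.18  1.01 -0.23] t 8.75
twist z units -0.006
shift units [-0.01  0.09  3.13]
(array([0.46564139, 0.09645499]), array([0.05620535, 0.17943866]), 89.71809387207031) 0.07602565856138 0.0869273111047637 0.08133655962579689
tray rim (array([0.46860507, 0.09416364]), array([0.08396983, 0.25273004]), 89.28765106201172) 0.024580321019397333
pan rim (array([0.43940115, 0.38911395]), array([0.21895476, 0.16256703]), 5.14365291595459)
```

View pics/top2.png

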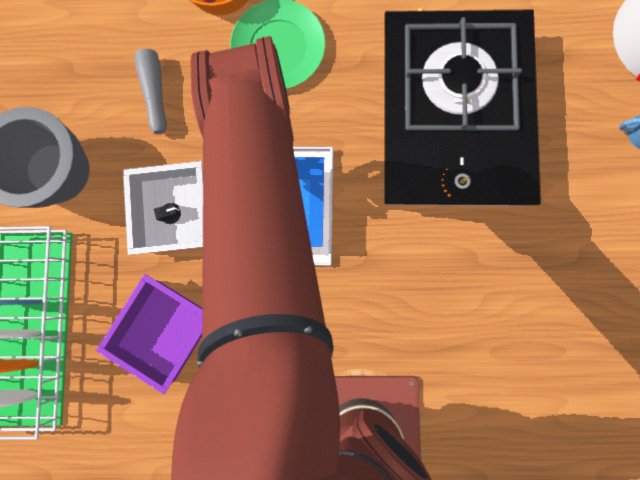

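The lid hovers level over the tray, its visible edge at (330,200). The opened pan shows the knob at (168,213) with its white pointer on the upper right side. I lower the lid and release it.

>>> servo_tool(
  twist=[
    [0,0,0],
    [0,0,0],
    [0,0,0],
    [0,0,0],
    [0,0,0],
    [0,0,0],
    [0,0,0],
    [0,0,0],
    [0,0,0],
    [0,0,0],
    [0,0,0],
    [0,0,0],
    [0,0,0],
  ],
  linear=[
    [0,0.2,0.8],
    [0,0,0.8],
    [0,0,0.7],
    [0,0,0.5],
    [0,0,0.3],
    [0,0,0.1],
    [0,0,0],
    [0,0,0],
    [0,0,0],
    [0,0,0],
    [0,0,-0.7],
    [0,0,-1],
    [0,0,-1],
  ],
  gripper=[-1,-1,-1,-1,-1,-1,-1,0,0,0,0,0,0],
)

```text
clock: 10.42
eef_pos: [0.5403, 0.1522, 0.2518]
orientation: [0.718, 0.696, 0.0, 0.0]
contact_force: [0.4, -0.5, 0.3]
grip_width: 0.0425
grasp_force: 0.0
```

```bash
python3 - <<'E'
from h import *
s=snap('side','side2'); P=cloud(s); hsv=cv2.cvtColor(s['pixels'],cv2.COLOR_BGR2HSV); m=cv2.inRange(hsv,(100,120,40),(118,255,255))>0
Q=P[m]; Q=Q[(Q[:,2]<.14)&(abs(Q[:,0]-.47)<.15)&(abs(Q[:,1]-.15)<.13)]
l=Q[Q[:,2]<.022]; print(rect(l),np.median(l[:,2]),Q[:,2].max())
a=load('top2'); P=cloud(a)
# pan rim from top2, part left of arm; knob dark pixels
v,u=np.mgrid[160:260,118:203]; z=P[160:260,118:203,2]; k=(z>.057)&(z<.075); print('pan rim part',rect(onz(a,np.c_[u[k],v[k]],.065)))
g=a['pixels'][160:260,118:203].max(2); k=(g<60); print('dark',k.sum(),onz(a,[[u[k].mean(),v[k].mean()]],.02))
togo([0.46,0.39,0.33])
cv2.imwrite('pics/c2.png',cv2.resize(a['pixels'][160:260,118:203],(595,600) ,interpolation=cv2.INTER_CUBIC))
E
```

```text
(array([0.47013538, 0.15446396]), array([0.17382199, 0.17805687]), 88.0311050415039) 0.015891759199299083 0.10440824196830234
pan rim part (array([0.46069312, 0.39096405]), array([0.17593558, 0.16177235]), 5.265028953552246)
dark 247 [[0.45304364 0.3991689  0.02      ]]
tcp [0.5412 0.1523 0.2544] tool y at -1.83 z [ 0.004  0.002 -1.   ] j [-0.82  0.31  0.55  1.88 -0.19  1.   -0.22] t 10.47
shift units [11.76 -4.42 -3.78]
```

>>> servo_tool(
  twist=[
    [0,0,0],
    [0,0,0],
    [0,0,0],
    [0,0,0],
    [0,0,0],
    [0,0,0],
    [0,0,0],
    [0,0,0],
    [0,0,0],
    [0,0,0],
    [0,0,0],
    [0,0,0],
    [0,0,0],
    [0,0,0],
    [0,0,0],
  ],
  linear=[
    [0,0,-1],
    [0,0,-1],
    [0.8,-0.3,-1],
    [1,-0.4,-0.8],
    [1,-0.4,0],
    [1,-0.4,0],
    [1,-0.4,0],
    [1,-0.4,0],
    [1,-0.4,0],
    [1,-0.4,0],
    [1,-0.4,0],
    [1,-0.4,0],
    [1,-0.4,0],
    [1,-0.3,0],
    [0,0,0],
  ],
  gripper=[0,0,0,0,1,1,1,1,1,1,1,1,1,1,1],
)

```text
clock: 12.35
eef_pos: [0.4546, 0.3931, 0.3259]
orientation: [0.717, 0.697, 0.0, 0.0]
contact_force: [0.1, -0.3, 0.7]
grip_width: 0.0856
grasp_force: 0.0
```

```bash
python3 - <<'E'
from h import *
togo([0.455,0.395,0.33])
s=snap('wrist','w2'); P=cloud(s)
k=(P[...,2]>.034)&(P[...,2]<.043)&(abs(P[...,0]-.455)<.05)&(abs(P[...,1]-.395)<.05)
v,u=np.nonzero(k); print(k.sum(), np.nanmedian(P[k][:,2]))
g=s['pixels'].astype(int); w=k&(g.min(2)>150); print(w.sum())
if k.sum(): print('top',rect(onz(s,np.c_[u,v],.037)))
if w.sum(): v,u=np.nonzero(w); print('white',rect(onz(s,np.c_[u,v],.037)),onz(s,np.c_[u,v],.037).mean(0))
E
```

```text
tcp [0.4546 0.3931 0.3259] tool y at -1.64 z [ 0.  0. -1.] j [-1.14  0.3   0.43  1.71 -0.13  1.16 -0.7 ] t 12.35
shift units [ 0.09  0.02 -0.2 ]
1796 0.03711709930507032
137
top (array([0.45827603, 0.40334427]), array([0.02403094, 0.04483395]), 15.838764190673828)
white (array([0.46621625, 0.39229648]), array([0.01442896, 0.01896947]), 17.11219596862793) [0.46194102 0.39067614 0.037     ]
```

View pics/w2.png

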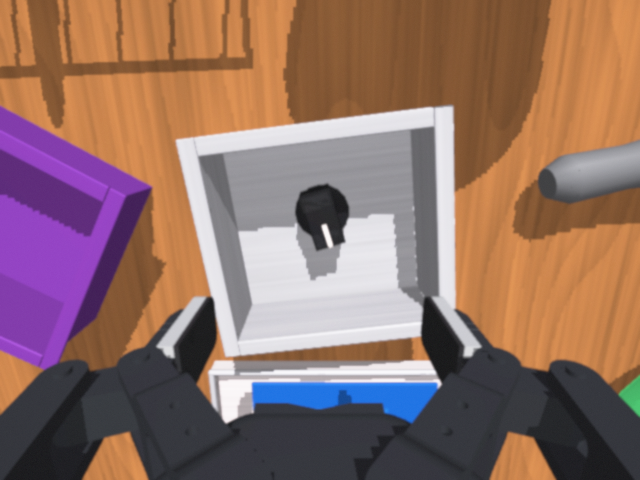

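The wrist view shows the knob at (323,208) on the pan floor with its white pointer at (327,235), towards world −y. Knob +x is therefore at −74.2°, and the pinch line is at 15.8°.

```bash
python3 - <<'E'
from h import *
togo([0.4583,0.4033,0.187],15.84)
E
```

```text
tcp [0.4554 0.3916 0.326 ] tool y at -1.74 z [ 0.    -0.001 -1.   ] j [-1.14  0.3   0.43  1.71 -0.13  1.16 -0.7 ] t 12.4
twist z units -0.586
shift units [0.53 0.3  6.95]
```

>>> servo_tool(
  twist=[
    [0,0,-0.293],
    [0,0,-0.293],
    [0,0,0],
    [0,0,0],
    [0,0,0],
    [0,0,0],
    [0,0,0],
    [0,0,0],
    [0,0,0],
    [0,0,0],
  ],
  linear=[
    [0,0,0],
    [0,0,0],
    [0.52,0.25,0],
    [0,0,1],
    [0,0,1],
    [0,0,1],
    [0,0,1],
    [0,0,0.7],
    [0,0,0],
    [0,0,0],
  ],
  gripper=[0.4,0.4,0.4,0.4,0.4,0.4,0.4,0.4,0.4,0.4],
)

```text
clock: 13.65
eef_pos: [0.4579, 0.4026, 0.2328]
orientation: [0.603, 0.797, 0.001, 0.0]
contact_force: [-0.9, 0.4, 0.6]
grip_width: 0.0596
grasp_force: 0.0
```

```bash
python3 - <<'E'
from h import *
togo([0.4583,0.4033,0.187],15.84)
s=snap('wrist','w3'); P=cloud(s)
k=(P[...,2]>.034)&(P[...,2]<.041)&(abs(P[...,0]-.458)<.03)&(abs(P[...,1]-.403)<.03)
v,u=np.nonzero(k); print(k.sum())
if k.sum(): print('top',rect(onz(s,np.c_[u,v],.037)))
E
```

```text
tcp [0.4579 0.4026 0.2328] tool y at 15.76 z [ 0.001  0.001 -1.   ] j [-1.09  0.41  0.36  1.77 -0.17  0.99 -0.38] t 13.65
twist z units -0.003
shift units [0.03 0.03 2.29]
3790
top (array([0.45805591, 0.40351459]), array([0.02395188, 0.04495823]), 16.00168800354004)
```

>>> servo_tool(
  twist=[
    [0,0,0],
    [0,0,0],
    [0,0,0],
    [0,0,0],
    [0,0,0],
    [0,0,0],
    [0,0,0],
    [0,0,0],
    [0,0,0],
    [0,0,0],
    [0,0,0],
    [0,0,0],
  ],
  linear=[
    [0,0,1],
    [0,0,0.8],
    [0,0,0.45],
    [0,0,0],
    [0,0,0],
    [0,0,0],
    [0,0,0],
    [0,0,0],
    [0,0,-0.5],
    [0,0,-0.5],
    [0,0,0],
    [0,0,0],
  ],
  gripper=[0.4,0.4,0.4,-1,-1,-1,-1,-1,-1,-1,-1,-1],
)

```text
clock: 15.2
eef_pos: [0.4575, 0.4024, 0.2072]
orientation: [0.603, 0.797, 0.0, 0.0]
contact_force: [-0.1, 1.0, -1.3]
grip_width: 0.0229
grasp_force: 59.5
```

```bash
python3 - <<'E'
from h import *
togo([0.498,-0.2025,0.40],88.0)
s=snap('wrist','w4'); P=cloud(s); e,r,_=pose(); Pt=(P-e)@r.as_matrix()  # tool frame
k=(Pt[...,2]>.14)&(Pt[...,2]<.162)&(abs(Pt[...,0])<.03)&(abs(Pt[...,1])<.012)
Q=Pt[k]; print(k.sum()); print('top in tool',rect(Q),np.median(Q[:,2]), np.percentile(Q[:,2],[5,95]))
E
```

```text
tcp [0.4575 0.4024 0.2072] tool y at 15.78 z [ 0.  0. -1.] j [-1.08  0.44  0.35  1.78 -0.18  0.95 -0.37] t 15.2
twist z units -2.407
shift units [ -3.08 -30.16  -9.64]
6782
top in tool (array([2.57558823e-04, 3.20777893e-05]), array([0.02395586, 0.04579993]), 89.92450714111328) 0.1504311702904289 [0.14925489 0.15593738]
```

>>> servo_tool(
  twist=[
    [0,0,0],
    [0,0,0],
    [0,0,0],
    [0,0,0],
    [0,0,0],
    [0,0,0],
    [0,0,0],
    [0,0,0],
    [0,0,0],
    [0,0,0],
    [0,0,0],
    [0,0,0],
    [0,0,0],
    [0,0,0],
    [0,0,0],
    [0,0,0],
    [0,0,0],
    [0,0,0],
    [0,0,0],
    [0,0,0],
  ],
  linear=[
    [0,0,-0.6],
    [0,0,-1],
    [0,0,-1],
    [0,0,-1],
    [0,0,-1],
    [-0.6,-0.1,-1],
    [-1,-0.2,-1],
    [-1,-0.2,-1],
    [-1,-0.2,-1],
    [-1,-0.2,0],
    [-1,-0.2,0],
    [-1,-0.2,0],
    [-1,-0.2,0],
    [-1,-0.2,0],
    [-1,-0.2,0],
    [-1,-0.2,0],
    [-1,-0.2,0],
    [-1,-0.2,0],
    [-1,-0.2,0],
    [-1,-0.2,0],
  ],
  gripper=[-1,-1,-1,-1,-1,-1,-1,-1,-1,-1,-1,-1,-1,-1,-1,-1,-1,-1,-1,-1],
)

```text
clock: 17.75
eef_pos: [0.4812, 0.1043, 0.3792]
orientation: [0.603, 0.797, 0.0, 0.0]
contact_force: [-0.6, -0.2, -1.3]
grip_width: 0.0226
grasp_force: 59.5
```

>>> servo_tool(
  twist=[
    [0,0,0],
    [0,0,0],
    [0,0,0],
    [0,0,0],
    [0,0,0],
    [0,0,0],
    [0,0,0],
    [0,0,0],
    [0,0,-0.3],
    [0,0,-0.3],
    [0,0,-0.3],
    [0,0,-0.3],
    [0,0,-0.3],
    [0,0,-0.3],
    [0,0,-0.3],
    [0,0,-0.3],
    [0,0,0],
  ],
  linear=[
    [-1,-0.2,0],
    [-1,-0.2,0],
    [-1,-0.2,0],
    [-1,-0.2,0],
    [-1,-0.2,0],
    [-1,-0.2,0],
    [-1,-0.2,0],
    [-1,-0.2,0],
    [0,0,0],
    [0,0,0],
    [0,0,0],
    [0,0,0],
    [0,0,0],
    [0,0,0],
    [0,0,0],
    [0,0,0],
    [0,0,0],
  ],
  gripper=[-1,-1,-1,-1,-1,-1,-1,-1,-1,-1,-1,-1,-1,-1,-1,-1,-1],
)

```text
clock: 19.88
eef_pos: [0.4936, -0.0576, 0.3792]
orientation: [0.02, 1.0, 0.0, 0.0]
contact_force: [0.5, 0.6, -1.3]
grip_width: 0.0228
grasp_force: 59.5
```

```bash
python3 - <<'E'
from h import *
togo([0.498,-0.2025,0.38],88.0)
E
```

```text
tcp [ 0.4936 -0.0576  0.3792] tool y at 87.71 z [ 0.001  0.    -1.   ] j [-0.69  0.02  0.73  1.89 -0.01  1.24  1.58] t 19.88
twist z units -0.01
shift units [-0.47 -7.24 -0.04]
```

>>> servo_tool(
  twist=[
    [0,0,0],
    [0,0,0],
    [0,0,0],
    [0,0,0],
    [0,0,0],
    [0,0,0],
    [0,0,0],
    [0,0,0],
    [0,0,0],
    [0,0,0],
  ],
  linear=[
    [-0.05,-0.8,0],
    [-0.05,-0.9,0],
    [-0.05,-0.9,0],
    [-0.05,-0.9,0],
    [-0.05,-0.9,0],
    [-0.05,-0.9,0],
    [-0.05,-0.9,0],
    [-0.05,-0.9,0],
    [-0.05,-0.14,0],
    [0,0,0],
  ],
  gripper=[-1,-1,-1,-1,-1,-1,-1,-1,-1,-1],
)

```text
clock: 21.12
eef_pos: [0.4971, -0.2023, 0.3792]
orientation: [0.02, 1.0, -0.0, 0.0]
contact_force: [-0.2, -0.1, -0.3]
grip_width: 0.023
grasp_force: 59.5
```

```bash
python3 - <<'E'
from h import *
togo([0.498,-0.2025,0.38],88.0)
s=snap('wrist','w5'); e,r,_=pose(); T=np.array(s['pose'])
cv2.imwrite('pics/c5.png',cv2.resize(s['pixels'][150:400,200:450],(600,600),interpolation=cv2.INTER_CUBIC))
cv2.imwrite('pics/c5b.png',s['pixels'])
for uv in ([320,235],):print(depthpts(s,uv))
E
```

```text
tcp [ 0.4971 -0.2023  0.3792] tool y at 87.68 z [ 0. -0. -1.] j [-0.48  0.14  0.87  1.81 -0.11  1.24  1.95] t 21.12
twist z units -0.011
shift units [-0.05 -0.01 -0.04]
[[ 0.49416571 -0.20017518  0.11195024]]
```

View pics/c5b.png

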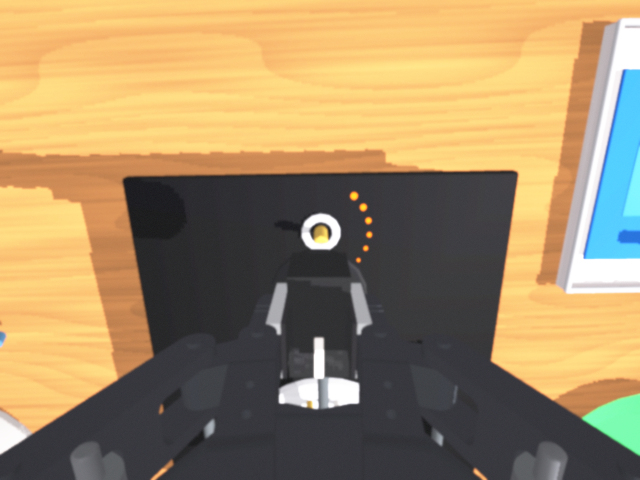

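The wrist view shows the collar ring at (321,232) with the brass tip at (320,236), and the held knob's pointer line at (319,357). Now I measure both in the tool frame.

```bash
cat > m.py <<'E'
from h import *
def measure(s,e,r):
    M=r.as_matrix(); P=cloud(s); Pt=(P-e)@M; g=s['pixels'].astype(int)
    hsv=cv2.cvtColor(s['pixels'],cv2.COLOR_BGR2HSV)
    # collar: bright neutral near plate height
    c=(g.min(2)>140)&(hsv[...,1]<60)&(P[...,2]>.08)&(P[...,2]<.1)&(np.hypot(P[...,0]-.497,P[...,1]+.202)<.025)
    v,u=np.nonzero(c); C=(onz(s,np.c_[u,v],.089)); cc,rad=cv2.minEnclosingCircle(np.float32(C[:,:2]*1000)); cc=np.array(cc)/1000
    print('collar world',cc.round(4),'r',rad,len(u),'z',np.median(P[c][:,2]).round(4),'bbox mid',((C.min(0)+C.max(0))/2).round(4)[:2],(C.max(0)-C.min(0)).round(4)[:2],'in tool',((np.r_[cc,.089]-e)@M).round(4))
    # knob top
    k=(abs(Pt[...,2]-.1504)<.002)&(abs(Pt[...,0])<.03)&(abs(Pt[...,1])<.0115)
    o,d,_=ray(s,np.argwhere(k)[:,::-1]); o=(o-e)@M; d=d@M; Q=o+d*((.1504-o[2])/d[:,2])[:,None]
    print('knob top x',np.percentile(Q[:,0],[.5,99.5]).round(4),'y',np.percentile(Q[:,1],[.5,99.5]).round(4),len(Q),'z',np.median(Pt[k][:,2]).round(4))
    w=k&(g.min(2)>130); o,d,_=ray(s,np.argwhere(w)[:,::-1]); o=(o-e)@M; d=d@M; W=o+d*((.1504-o[2])/d[:,2])[:,None]
    if len(W): print('white',rect(W),len(W),W.min(0).round(4),W.max(0).round(4))
    b=(hsv[...,0]>15)&(hsv[...,0]<35)&(hsv[...,1]>90)&(P[...,2]>.1085)&(np.hypot(P[...,0]-.497,P[...,1]+.202)<.012)
    B=P[b]; print('brass',len(B),B.min(0).round(4),B.max(0).round(4),B.mean(0).round(4),'tool',((B.mean(0)-e)@M).round(4))
E
python3 - <<'E'
from m import *
s=load('w5'); e,r,_=pose(); measure(s,e,r)
s4=load('w4')
# hob near edge yaw
g=cv2.cvtColor(s['pixels'],cv2.COLOR_BGR2GRAY)
pts=[[u,150+np.argmax(g[150:215,u]<45)] for u in range(240,500,4) if u not in range(300,345)]
X=onz(s,pts,.085); f=np.polyfit(X[:,1],X[:,0],1); print('edge yaw',-np.degrees(np.arctan(f[0])))
E
```

```text
collar world [ 0.4988 -0.1998] r 15.355871200561523 784 z 0.0888 bbox mid [ 0.4977 -0.1999] [0.0283 0.0303] in tool [-0.0015  0.0019  0.2901]
knob top x [-0.0223  0.022 ] y [-0.0113  0.0114] 6014 z 0.1504
white (array([-0.01348001,  0.00024713]), array([0.01862955, 0.00447046]), 0.13205136358737946) 452 [-0.0228 -0.002   0.1504] [-0.0042  0.0025  0.1504]
brass 100 [ 0.4866 -0.2045  0.1086] [ 0.4994 -0.1953  0.2814] [ 0.496  -0.2     0.1175] tool [0.0013 0.0017 0.2616]
edge yaw 3.735287223949884
```

>>> servo_tool(
  twist=[
    [0,0,-0.02],
    [0,0,0],
    [0,0,0],
    [0,0,0],
  ],
  linear=[
    [-0.065,0.09,0.7],
    [0,0,0.7],
    [0,0,0.3],
    [0,0,0],
  ],
  gripper=[-1,-1,-1,-1],
)

```text
clock: 21.68
eef_pos: [0.4983, -0.2001, 0.3445]
orientation: [0.014, 1.0, -0.0, -0.0]
contact_force: [-0.7, 0.6, -1.5]
grip_width: 0.023
grasp_force: 59.5
```

```bash
python3 - <<'E'
from m import *
togo([0.498,-0.2025,0.38],88.5)
s=snap('wrist','w6'); e,r,_=pose(); measure(s,e,r)
s=snap('side','s6'); cv2.imwrite('pics/c6.png',cv2.resize(s['pixels'][210:360,330:480],(600,600),interpolation=cv2.INTER_CUBIC))
E
```

```text
tcp [ 0.4983 -0.2001  0.3445] tool y at 88.37 z [-0.001 -0.    -1.   ] j [-0.47  0.18  0.86  1.85 -0.15  1.17  1.99] t 21.68
twist z units -0.004
shift units [ 0.02 -0.12 -1.77]
collar world [ 0.4987 -0.1999] r 15.302779197692871 653 z 0.0888 bbox mid [ 0.4934 -0.1997] [0.02   0.0299] in tool [-2.000e-04  5.000e-04  2.561e-01]
knob top x [-0.0216  0.0221] y [-0.0108  0.0113] 5818 z 0.151
white (array([-0.01285902,  0.0009421 ]), array([0.0185292 , 0.00444884]), 0.08059556037187576) 454 [-0.0221 -0.0013  0.1504] [-0.0036  0.0032  0.1504]Traceback (most recent call last):
  File "<stdin>", line 3, in <module>
  File "m.py", line 16, in measure
    B=P[b]; print('brass',len(B),B.min(0).round(4),B.max(0).round(4),B.mean(0).round(4),'tool',((B.mean(0)-e)@M).round(4))
                                 ~~~~~^^^
    return umr_minimum(a, axis, None, out, keepdims, initial, where)
ValueError: zero-size array to reduction operation minimum which has no identity
```

>>> servo_tool(
  twist=[
    [0,0,0],
    [0,0,0],
    [0,0,0],
    [0,0,0],
    [0,0,0],
    [0,0,0],
    [0,0,0],
  ],
  linear=[
    [-0.015,0,0.8],
    [0,0,0.8],
    [0,0,0.5],
    [0,0,0.15],
    [0,0,0.1],
    [0,0,0.1],
    [0,0,0],
  ],
  gripper=[-1,-1,-1,-1,-1,-1,-1],
)

```text
clock: 22.6
eef_pos: [0.4988, -0.2004, 0.2963]
orientation: [0.014, 1.0, -0.0, 0.0]
contact_force: [-0.9, -0.2, -1.7]
grip_width: 0.0236
grasp_force: 59.6
```

```bash
python3 - <<'E'
from h import *
togo([0.4987,-0.1999,0.2817],88.5); s=get_state(); print(np.round(s['contact_force'],2),np.round(s['torque'],3))
E
```

```text
tcp [ 0.4988 -0.2004  0.2963] tool y at 88.37 z [ 0.001 -0.    -1.   ] j [-0.44  0.25  0.85  1.91 -0.21  1.08  2.04] t 22.6
twist z units -0.004
shift units [0.01 0.03 0.73]
[-0.91 -0.21 -1.67] [-0.096  0.077 -0.011]
```

>>> servo_tool(
  twist=[
    [0,0,0],
    [0,0,0],
    [0,0,0],
  ],
  linear=[
    [0,0,0.1],
    [0,0,0.1],
    [0,0,0],
  ],
  gripper=[-1,-1,-1],
)

```text
clock: 22.98
eef_pos: [0.4988, -0.2004, 0.292]
orientation: [0.014, 1.0, -0.0, 0.0]
contact_force: [-1.0, -1.4, -3.1]
grip_width: 0.0225
grasp_force: 59.5
```

>>> servo_tool(
  twist=[
    [0,0,0],
    [0,0,0],
    [0,0,0],
    [0,0,0],
    [0,0,0],
  ],
  linear=[
    [0,0,0.15],
    [0,0,0.15],
    [0,0,0.15],
    [0,0,0],
    [0,0,0],
  ],
  gripper=[-1,-1,-1,-1,-1],
)

```text
clock: 23.6
eef_pos: [0.4987, -0.2003, 0.2829]
orientation: [0.014, 1.0, -0.0, -0.0]
contact_force: [-1.8, -2.3, -2.8]
grip_width: 0.0228
grasp_force: 59.4
```

>>> servo_tool(
  twist=[
    [0,0,0],
    [0,0,0],
    [0,0,0],
    [0,0,0],
    [0,0,0],
  ],
  linear=[
    [0,0,0.1],
    [0,0,0.1],
    [0,0,0.1],
    [0,0,0],
    [0,0,0],
  ],
  gripper=[-1,-1,-1,-1,-1],
)

```text
clock: 24.22
eef_pos: [0.4988, -0.2005, 0.2774]
orientation: [0.014, 1.0, -0.0, 0.0]
contact_force: [-5.1, -2.3, 5.7]
grip_width: 0.0231
grasp_force: 60.2
```

>>> servo_tool(
  twist=[
    [0,0,0],
    [0,0,0],
    [0,0,0],
    [0,0,0],
  ],
  linear=[
    [0.015,0,0.1],
    [0,0,0.05],
    [0,0,0],
    [0,0,0],
  ],
  gripper=[-1,-1,-1,-1],
)

```text
clock: 24.72
eef_pos: [0.4988, -0.2006, 0.2753]
orientation: [0.014, 1.0, 0.0, 0.001]
contact_force: [-7.5, -0.4, 14.9]
grip_width: 0.0227
grasp_force: 61.9
```

```bash
sed -i 's/print(.brass/len(B) and print("brass/; s/"brass.,len/"brass",len/' m.py; python3 - <<'E'
from m import *
togo([0.4987,-0.1999,0.2757],88.7)
s=snap('wrist','w7'); e,r,st=pose()
P=cloud(s); Pt=(P-e)@r.as_matrix(); k=(abs(Pt[...,2]-.15)<.006)&(abs(Pt[...,0])<.02)&(abs(Pt[...,1])<.01); print('top z tool',np.median(Pt[k][:,2]),'world',np.median(P[k][:,2]),k.sum(),np.round(st['contact_force'],1))
t=snap('side','s7'); P=cloud(t); hsv=cv2.cvtColor(t['pixels'],cv2.COLOR_BGR2HSV); m=cv2.inRange(hsv,(100,120,40),(118,255,255))>0
Q=P[m]; Q=Q[(Q[:,2]<.04)&(abs(Q[:,0]-.47)<.15)&(abs(Q[:,1]-.15)<.13)]; l=Q[Q[:,2]<.022]; print('lid',rect(l),np.median(l[:,2]),np.ptp(l[:,2]))
cv2.imwrite('pics/c7.png',cv2.resize(t['pixels'][230:350,330:450],(600,600),interpolation=cv2.INTER_CUBIC))
E
```

```text
tcp [ 0.4988 -0.2006  0.2753] tool y at 88.36 z [ 0.001  0.    -1.   ] j [-0.42  0.28  0.83  1.93 -0.24  1.04  2.06] t 24.73
twist z units -0.011
shift units [ 0.    0.04 -0.02]
top z tool 0.15039740541090446 world 0.12492323495812464 4699 [-7.3 -1.2 15.6]
lid (array([0.47107703, 0.1531069 ]), array([0.17311876, 0.17818076]), 88.48915100097656) 0.015736240092119158 0.022175299124117753
```

View pics/c7.png

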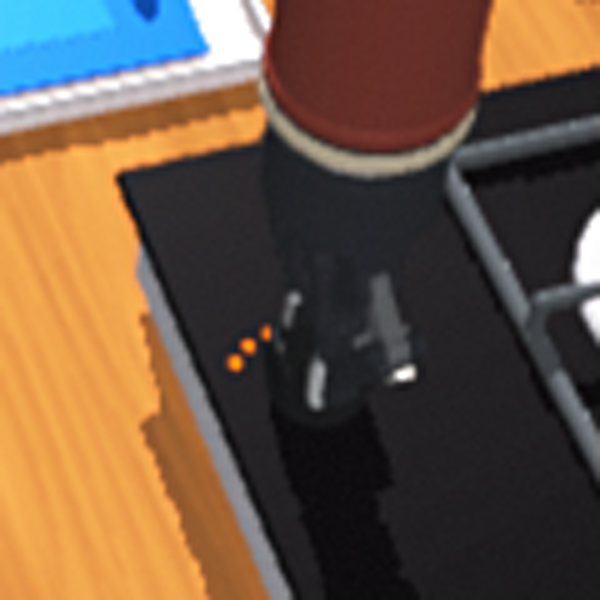

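The crop shows the hand holding the knob down on the hob, with the off mark at (403,373) straight ahead of the pointer. The knob's top is at 0.125 m, exactly the on-stop height, and the push is about 16 N. The lid is level on the tray, so I hand in.

```bash
python3 -c "
from bench import sign_off
print(sign_off())"
```

```text
the job is handed in; nothing more can be done
None
```

I handed the job in at about 25 s: the lid lies flat on the tray, and the hand is holding the knob fully on the spindle, down on its stop with about 16 N. The hand-in returned no verdict, so this rests on my own measurements.

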